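# Refill the laundry caddy

### The arm

A 7-joint arm with a two-finger parallel gripper is mounted at the origin on the work surface. World frame = base frame: x ahead of the robot, y to its left, z up, the work surface at z = 0. Lengths are in m, angles in rad, forces in N, time in s.
With the tool pointing down it reaches from about 0.425 to 0.925 m from the base axis. Payload 6.8 kg.
Tool frame: the origin (TCP) lies midway between the tips of the shut fingers; the grasp point (between the pads) lies 19 mm behind it; z points along the fingers, y is the line along which they close (so a half turn about z gives the same grasp; the last joint's range is limited). The gripper opens to 85 mm and grips with 20 to 120 N. Pads are 22 mm wide; open, the fingers measure 114 mm over their backs; the gripper's body (76 mm by 85 mm) begins 54 mm behind the grasp point. The pads swing forward as they close: fully open they stand 13 mm farther back than shut.
Start: joints at [1.212, 0.477, 0.022, 1.555, -0.011, 1.109, -0.083], TCP at [0.168, -0.654, 0.231] pointing down, gripper open.
Joint ranges: [-2.96, 2.96], [-0.34, 2.1], [-1.41, 1.46], [0.24, 2.44], [-1.37, 4.51], [0.17, 1.92], [-2.96, 2.96]. Speed limits (rad/s): [2.39, 2.39, 3.14, 3.14, 3.14, 3.14, 3.14].

### API

Orientations are given as a rotation vector (axis times angle).
In Python, from bench import get_obs, grab_frame, camera_params, r gives the robot as it stands.
- The arm moves only by the shell command python3 -m jog 'ROWS' [FORCE]. ROWS is JSON, a list of rows, each an object of numbers: "rx", "ry", "rz": the turn, a rotation vector about the world's x, y, z scaled (see below); "x", "y", "z": the shift along the world's x, y, z scaled (see below); "jaw": the opening, from -1 (shut) to 1 (fully open). In form: [{"rx": .., "ry": .., "rz": .., "x": .., "y": .., "z": .., "jaw": ..}, ...]. A call has 1 to 8 rows; each row shifts and turns the commanded pose from where the row before left it; what a row does not reach is not made up. The controller multiplies each number of a shift by 60 mm and each number of a turn by 10 degrees. A row lasts 1/8 s, in which the tool goes at most 62.5 mm and 10.7 degrees, less where a joint would pass 70% of its speed; a pose out of reach is approached as far as the arm can. A call with a number of a shift or a turn outside -1 to 1 is refused whole. A call with a gripper value outside its range is refused whole. The fingers move at their own pace and stop on an object; FORCE is the grip in N (left out, the last holds). Time passes only in rows, so rows that do not move let the fingers close. It gives the time, the measured TCP pose, the force, the opening and the grip force at its end, in the units of the state.
- get_obs(): the state, without advancing time (a new reading comes with each control period).
- grab_frame(name): name is "side" or "top"; returns the picture (384x512x3 uint8, red, green, blue); there is no depth.
- camera_params(name): a dict with "fx", "fy", "cx", "cy" (pixels), "R" (3x3) and "t" (3): a world point X has camera coordinates R X + t. Camera axes: x right, y down, z forward; pixel columns grow to the right and rows downward; lengths in m; the calibration is good to about 2 mm. A picture is of the moment at which its call begins. camera_params takes no time and is no camera call.
- r.hand_in(): hands the job in; it is judged then, once.
The state is a dict: "clock": time; "joints": joint angles; "qvel": joint speeds; "tau": joint torques, N m; "tcp_pos": TCP position; "orientation": TCP orientation; "contact_force": force on the tool from outside, world axes, zero at the start; "moment": the same for the moment, N m; "grip_width": finger opening in m; "gripper_force": force on a finger pad.
Only numpy, scipy, OpenCV 4.12 (cv2) and the standard library are available. Lean on these libraries where they do the work, as an engineer would, in place of code of your own. Each camera call takes 0.05 s, during which the arm holds its last target. There are 200 camera calls.

### The job

Refill the grey caddy on the laundry counter: lay the rectangular bar of soap in the short, broad rectangular well, the brush bristles down in the long narrow well, stand the dosing cup without a handle upright in the round well, and lay the loose flat carton squarely and lengthwise on the pile of cartons like it. The pile's height differs each time, so lower the carton gently until you feel it touch, and set everything down rather than dropping it. Leave the oval soap and the cup with the handle where they are.

Things in the scene. Friction and masses are not known exactly. Their poses are not given: they have to be found in the camera images.
- bar_soap: rectangular bar of ivory soap with a shallow darker panel on top, 78 (x) x 48 (y) x 28 (z) mm, about 110 g, lying flat on the counter; origin at the centre of its underside
- brush: small scrubbing brush lying bristles down: wooden back 105 (x) x 34 (y) x 18 mm above a stiff dark bristle field 95 x 28 x 17 mm (rigid here); 34 mm high in all; about 70 g; origin at the centre of the bristles' underside, z up through the back
- cup: plain white plastic dosing cup without handle, open at the top, standing upright; 50 mm high, outer diameter 54 mm at the foot and 60 mm at the rim, wall 3 mm, about 50 g; origin at the centre of its underside
- pack: loose flat carton, plain brown with a pale strip on each short end, 90 (x) x 56 (y) x 14 (z) mm, about 60 g, rigid, lying flat on the counter; origin at the centre of its underside
- mug: look-alike, to be left alone: white plastic cup like the dosing cup (50 mm high, 60 mm rim) but with a loop handle on its +y side that reaches 53 mm from the axis; origin at the centre of its underside
- oval_soap: look-alike, to be left alone: ivory soap with round ends, 82 (x) x 50 (y) x 28 (z) mm; origin at the centre of its underside
- soap_well: white block 140 x 104 x 14 mm, fixed in the grey laundry caddy; origin at the centre of its underside (6 mm above the counter), x along its length, z up. Has a rectangular grey-floored well 102 (x) x 72 (y) mm, 10 mm deep, its floor 4 mm above the origin, for the bar soap. The four blocks lie two by two in any order, 142 mm apart in x, 106 mm in y
- brush_well: white block 140 x 104 x 14 mm, fixed in the grey laundry caddy; origin at the centre of its underside (6 mm above the counter), x along its length, z up. Has a long narrow rectangular well 128 (x) x 58 (y) mm, 10 mm deep, its floor 4 mm above the origin, for the brush. The caddy is a fixed tray, 300 x 228 mm, rim 24 mm high
- cup_well: white block 140 x 104 x 14 mm, fixed in the grey laundry caddy; origin at the centre of its underside (6 mm above the counter), x along its length, z up. Has a round well 78 mm in diameter in its middle, 10 mm deep, its floor 4 mm above the origin, for the dosing cup
- pack_well: white block 140 x 104 x 14 mm, fixed in the grey laundry caddy; origin at the centre of its underside (6 mm above the counter), x along its length, z up. A fixed, firm pile of cartons like the loose one, 90 (x) x 56 (y) mm, stands in its middle; the pile's top is anywhere from 20 to 60 mm above this origin, differs at each start and is not reported

How it is judged:
At the end, for the whole second after the job is handed in: Soap, brush and cup rest level on the floors of their own wells (within 4 mm of it); the carton lies level on the pile, within 14 mm along and across and 0.2 rad of its direction; all four released and at rest; oval soap and handled cup upright, moved less than 30 mm (horizontal distance between bar_soap and soap_well below 0.022 m and z of bar_soap in the frame of soap_well below 0.008 m and angle between each of bar_soap, brush, cup, pack's own z axis and vertical below 0.12 rad and horizontal distance between brush and brush_well below 0.022 m and z of brush in the frame of brush_well below 0.008 m and horizontal distance between cup and cup_well below 0.018 m and z of cup in the frame of cup_well below 0.008 m and x of pack in the frame of pack_well between -0.014 and 0.014 m and y of pack in the frame of pack_well between -0.014 and 0.014 m and angle between the x axis of pack and the x axis of pack_well, either way round below 0.2 rad and z of pack in the frame of pack_well above 0.015 m and contact force between pack and pack_well above 0.05 N and linear speed of each of pack, bar_soap, brush, cup below 0.02 m/s and angular speed of each of pack, bar_soap, brush, cup below 0.2 rad/s and distance of each of mug, oval_soap from where it was at the start of the episode below 0.03 m and angle between each of mug, oval_soap's own z axis and vertical below 0.2 rad); the robot touches nothing.
It fails at once if the oval soap or the cup with the handle moved by more than 30 mm (distance of any of mug, oval_soap from where it was at the start of the episode above 0.03 m).
It fails at once if the carton pressed on the pile with more than 45 N (contact force between pack and pack_well above 45 N).
It fails at once if a thing dropped or flung (faster than 0.5 m/s while not touched by the fingers) ((contact force between pack and the fingers below 0.01 N and linear speed of pack above 0.5 m/s) or (contact force between bar_soap and the fingers below 0.01 N and linear speed of bar_soap above 0.5 m/s) or (contact force between brush and the fingers below 0.01 N and linear speed of brush above 0.5 m/s) or (contact force between cup and the fingers below 0.01 N and linear speed of cup above 0.5 m/s)).
It also fails if it takes over 136 s, if anything falls off the work surface, if the arm or the gripper's body presses on something with over 40 N, if the wrist force passes 120 N, or if a joint passes its speed limit or range.

## Working session

There is one attempt and no reset: what is moved stays moved. The work goes in short steps, Python scripts to look and compute and a shell command to move; the robot and the scene stay as the last step left them, time stands still between calls to the robot, and variables do not carry over. Pictures are saved under pics/ and viewed, at most 14 in all, crops included, and the job is handed in when it is done.

```bash
mkdir -p pics; ls; python3 - <<'E'
from bench import get_obs, grab_frame, camera_params, r
import cv2
for n in("top","side"):
    f=grab_frame(n); cv2.imwrite(f"pics/{n}0.png",f[...,::-1]); p=camera_params(n); print(n,p)
o=get_obs(); print(o)
E
```

```text
pics
top {'fx': 423.4915912798131, 'fy': 423.4915912798131, 'cx': 253.11025455258888, 'cy': 190.70749792917783, 'R': array([[ 0.00592465, -0.99984535, -0.01655823],
       [-0.99363626, -0.00402369, -0.11256465],
       [ 0.11248062,  0.01711976, -0.99350643]]), 't': array([0.01474757, 0.50336374, 1.13006083])}
side {'fx': 385.93263519570905, 'fy': 385.93263519570905, 'cx': 258.24940103723014, 'cy': 187.44136198046118, 'R': array([[ 0.99952272, -0.02455732,  0.0187422 ],
       [-0.00270602, -0.67396306, -0.73876009],
       [ 0.03077352,  0.73835677, -0.67370785]]), 't': array([-0.50218017,  0.02610823,  1.10271292])}
{'clock': 0.1, 'joints': array([ 1.21190925,  0.4777133 ,  0.02232622,  1.5563467 , -0.01151848,
        1.10930773, -0.08309671]), 'qvel': array([ 0.00066159, -0.00187716, -0.00057783, -0.00257744, -0.00042183,
       -0.00090586,  0.00129823]), 'tau': array([ 5.56302024e-03, -5.97760141e+01,  1.61398083e+00, -2.81952435e+01,
        1.28103080e-02,  5.01927134e-03,  1.67285475e-05]), 'tcp_pos': array([ 0.16738392, -0.65336455,  0.23042787]), 'orientation': array([-3.11531348e+00, -3.92747613e-01,  4.71917258e-04]), 'contact_force': array([-0.09061082, -0.44254736,  0.50611499]), 'moment': array([ 0.05609246,  0.04759331, -0.06043442]), 'gripper_force': 0.0, 'grip_width': 0.08527999455569972}
```

View pics/top0.png

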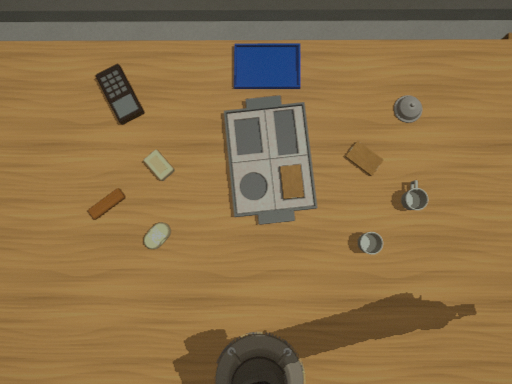

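View pics/side0.png

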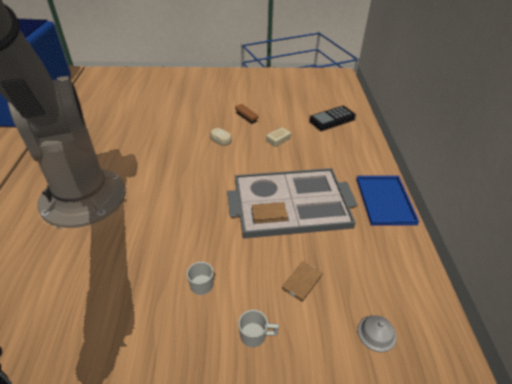

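Top view: bar soap (158,165), brush (107,204), oval soap (156,236), cup (371,243), mug (416,199), carton (364,158). The wells are soap (249,135), brush (286,132), cup (254,186) and pile (292,181). The side view agrees with this. Next I measure by colour.

```bash
cat > h.py <<'E'
import numpy as np, cv2
from bench import get_obs, grab_frame, camera_params
def ray(n,uv,z):
    p=camera_params(n);R=p['R'];C=-R.T@p['t']
    d=R.T@np.array([(uv[0]-p['cx'])/p['fx'],(uv[1]-p['cy'])/p['fy'],1]);return C+d*(z-C[2])/d[2]
def proj(n,X):
    p=camera_params(n);c=p['R']@np.array(X)+p['t'];return np.array([p['fx']*c[0]/c[2]+p['cx'],p['fy']*c[1]/c[2]+p['cy']])
def rect(n,mask,z,off=(0,0)):
    """largest contour -> points on plane z -> centre, size, angle of the long side"""
    cs,_=cv2.findContours(mask.astype(np.uint8),cv2.RETR_EXTERNAL,cv2.CHAIN_APPROX_NONE)
    c=max(cs,key=cv2.contourArea)[:,0]+np.array(off)
    P=np.array([ray(n,q,z)[:2] for q in c],np.float32)
    (x,y),(w,h),a=cv2.minAreaRect(P*1000)
    if w<h:w,h,a=h,w,a+90
    m=cv2.moments(P.reshape(-1,1,2))
    return dict(c=(round(x),round(y)),s=(round(w),round(h)),a=round((a+90)%180-90,1),cen=(round(1000*m['m10']/m['m00']),round(1000*m['m01']/m['m00'])))
E
python3 - <<'E'
from h import *
t=cv2.imread('pics/top0.png');s=cv2.imread('pics/side0.png')
hs=cv2.cvtColor(t,cv2.COLOR_BGR2HSV)
for nm,(u,v) in dict(bar=(158,160),brush=(107,204),oval=(156,236),pack=(364,158),wood=(330,200),wood2=(60,200),wood3=(200,280),block=(268,150),pile=(292,181),cupw=(254,186),soapw=(249,135),frame=(228,150)).items(): print(nm,hs[v-1:v+2,u-1:u+2].reshape(-1,3).mean(0).round(),hs[v-8:v+9,u-8:u+9].reshape(-1,3).std(0).round())
g=[cv2.resize(t[y-30:y+30,x-40:x+40],(400,300),interpolation=cv2.INTER_CUBIC) for x,y in((107,204),(158,165),(364,158),(390,225))]
cv2.imwrite('pics/crops.png',np.vstack([np.hstack(g[:2]),np.hstack(g[2:])]))
print(proj('top',(.1674,-.6534,.23)),proj('side',(.1674,-.6534,.23)))
E
```

```text
bar [ 24.  78. 163.] [ 4. 24.  6.]
brush [ 15. 182. 131.] [ 1. 17. 16.]
oval [ 39.  21. 165.] [ 7. 25. 10.]
pack [ 18. 153. 140.] [0. 4. 9.]
wood [ 17. 141. 149.] [0. 2. 6.]
wood2 [ 18. 142. 156.] [1. 3. 4.]
wood3 [ 18. 143. 153.] [0. 2. 2.]
block [ 23.  27. 146.] [ 5.  5. 22.]
pile [ 17. 145. 140.] [0. 3. 2.]
cupw [ 35.  16. 100.] [6. 2. 1.]
soapw [37. 14. 97.] [6. 3. 1.]
frame [28. 43. 96.] [ 6. 54. 28.]
[562.96510951 336.85638705] [2.57626536e-01 4.30342867e+02]
```

View pics/crops.png

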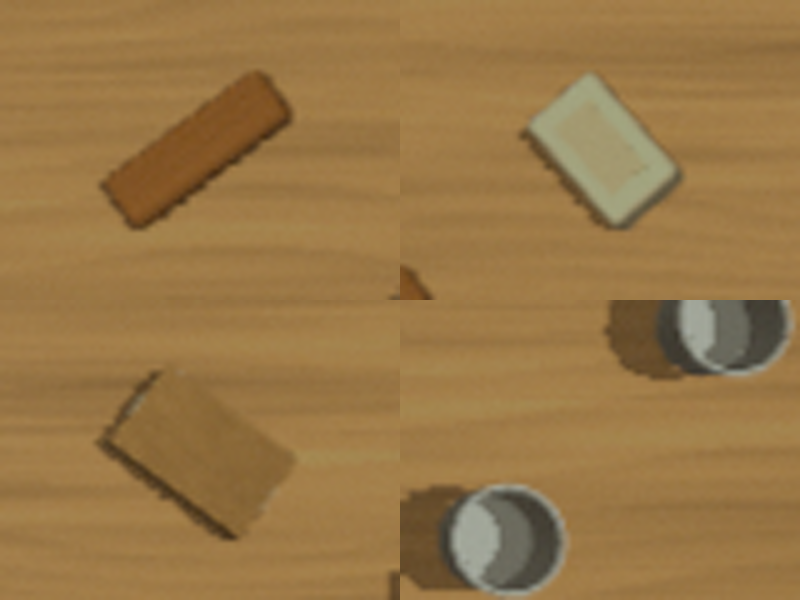

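The crop (5x) shows the corners clearly: brush top, bar top, carton top, and the cup rim at about (371,243). Now casting these.

```bash
python3 - <<'E'
from h import *
t=cv2.imread('pics/top0.png');hs=cv2.cvtColor(t,cv2.COLOR_BGR2HSV)
def quad(nm,cr,o,z):
    P=np.array([ray('top',(o[0]+(x-2)/5,o[1]+(y-2)/5),z)[:2]*1000 for x,y in cr],np.float32)
    (x,y),(w,h),a=cv2.minAreaRect(P); 
    if w<h:w,h,a=h,w,a+90
    print(nm,P.mean(0).round(),(round(x),round(y)),(round(w),round(h)),round((a+90)%180-90,1))
quad('pack',[(180,70),(297,160),(235,238),(108,142)],(324,128),.014)
quad('brush',[(262,72),(291,117),(138,228),(102,185)],(67,174),.034)
quad('bar',[(192,72),(282,174),(220,228),(130,128)],(118,135),.028)
def win(m,x0,y0,x1,y1): return m[y0:y1,x0:x1],(x0,y0)
S,V=hs[...,1].astype(int),hs[...,2].astype(int)
m,o=win((S<115)&(V>130),130,145,185,185);print('barmask',rect('top',m,.028,o))
m,o=win((S<80)&(V>60),140,220,172,252);print('oval',rect('top',m,.02,o))
bgr=t.astype(int);sat=bgr[...,2]-bgr[...,0]
m,o=win((sat<45),355,228,388,258);print('cup',rect('top',m,.05,o))
m,o=win((sat<45)&(V>40),402,190,430,212);print('mug',rect('top',m,.05,o))
dark=(V<118)&(sat<30)
for nm,b in dict(soap=(235,116,264,156),brush=(273,108,300,156),cup=(238,170,270,202)).items():
    m,o=win(dark,*b);print(nm,rect('top',m,.020,o))
m,o=win(S>100,279,162,307,202)
for z in(.026,.046,.066):print('pile',z,rect('top',m,z,o))
E
python3 - <<'E'
import cv2
t=cv2.imread('pics/side0.png')[165:240,222:360];u=cv2.imread('pics/top0.png')[95:225,215:325]
cv2.imwrite('pics/caddy.png',cv2.vconcat([cv2.resize(t,(552,300),interpolation=2),cv2.copyMakeBorder(cv2.resize(u,(254,300),interpolation=2),0,0,0,298,0)]))
E
```

```text
pack [ 598. -292.] (598, -291) (88, 58) 51.4
brush [465. 418.] (465, 418) (106, 31) -53.8
bar [575. 279.] (575, 279) (77, 46) 42.1
barmask {'c': (577, 281), 's': (77, 48), 'a': 42.5, 'cen': (577, 281)}
oval {'c': (380, 282), 's': (74, 49), 'a': -44.1, 'cen': (380, 282)}
cup {'c': (365, -291), 's': (66, 55), 'a': -89.6, 'cen': (365, -292)}
mug {'c': (479, -414), 's': (69, 51), 'a': -89.8, 'cen': (479, -413)}
soap {'c': (659, 33), 's': (102, 71), 'a': 6.4, 'cen': (659, 32)}
brush {'c': (671, -72), 's': (128, 57), 'a': 6.4, 'cen': (671, -73)}
cup {'c': (519, 16), 's': (75, 75), 'a': 0.3, 'cen': (518, 17)}
pile 0.026 {'c': (530, -88), 's': (91, 57), 'a': 6.2, 'cen': (530, -88)}
pile 0.046 {'c': (527, -87), 's': (89, 56), 'a': 6.2, 'cen': (527, -86)}
pile 0.066 {'c': (524, -85), 's': (88, 55), 'a': 6.2, 'cen': (525, -85)}
```

View pics/caddy.png

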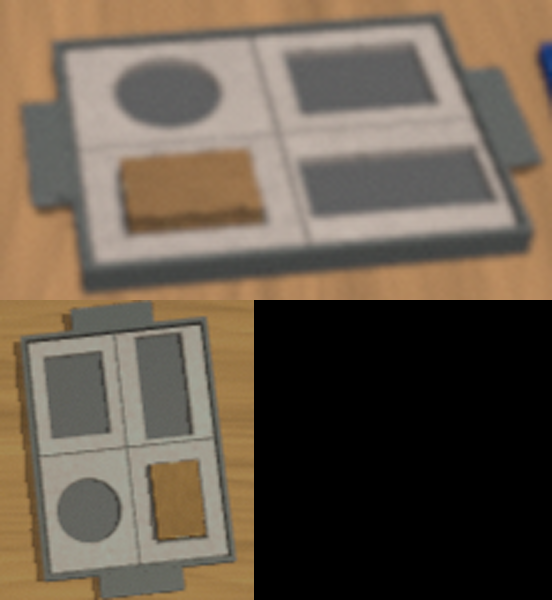

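Measured: caddy yaw is 6.4°. In mm, wells are soap (659,32), brush (671,-73), cup (518,17) and pile (530,-89). Sizes match those given: the pile shows as 91x57 mm at z≈0.03, so it is low. I take the cup first.

```bash
python3 -c "
from h import *
print(ray('top',(370.8,242.8),.05))"
python3 -m jog '[{"x":0.47,"y":0.86},{"x":0.47,"y":0.86},{"x":0.47,"y":0.86},{"x":0.47,"y":0.86},{"x":0.47,"y":0.86},{"x":0.47,"y":0.86},{"x":0.47,"y":0.86},{"jaw":1}]' 30
python3 -m jog '[{"z":-0.5},{"z":-0.5},{"jaw":1}]'
```

```text
[ 0.36392428 -0.29418867  0.05      ]validation failed for argument at $[0]...
validation failed for argument at $[0]...
```

```bash
python3 -m jog '[{"rx":0,"ry":0,"rz":0,"x":0.47,"y":0.86,"z":0,"jaw":1},{"rx":0,"ry":0,"rz":0,"x":0.47,"y":0.86,"z":0,"jaw":1},{"rx":0,"ry":0,"rz":0,"x":0.47,"y":0.86,"z":0,"jaw":1},{"rx":0,"ry":0,"rz":0,"x":0.47,"y":0.86,"z":0,"jaw":1},{"rx":0,"ry":0,"rz":0,"x":0.47,"y":0.86,"z":0,"jaw":1},{"rx":0,"ry":0,"rz":0,"x":0.47,"y":0.86,"z":0,"jaw":1},{"rx":0,"ry":0,"rz":0,"x":0.47,"y":0.86,"z":0,"jaw":1},{"rx":0,"ry":0,"rz":0,"x":0,"y":0,"z":-0.5,"jaw":1}]' 30
```

```text
clock: 1.1
tcp_pos: [0.3689, -0.2892, 0.2028]
orientation: [3.113, 0.405, 0.007]
contact_force: [-0.4, 0.0, 0.0]
grip_width: 0.0851
gripper_force: 0.0
```

```bash
python3 -m jog '[{"rx":0,"ry":0,"rz":0,"x":-0.08,"y":-0.08,"z":-0.5,"jaw":1},{"rx":0,"ry":0,"rz":0,"x":0,"y":0,"z":-0.8,"jaw":1},{"rx":0,"ry":0,"rz":0,"x":0,"y":0,"z":-0.8,"jaw":1},{"rx":0,"ry":0,"rz":0,"x":0,"y":0,"z":-0.5,"jaw":1},{"rx":0,"ry":0,"rz":0,"x":0,"y":0,"z":-0.4,"jaw":1},{"rx":0,"ry":0,"rz":0,"x":0,"y":0,"z":0,"jaw":1}]' 30
python3 -c "
from h import *
f=grab_frame('top');cv2.imwrite('pics/t1.png',cv2.resize(f[180:300,290:450,::-1],(800,600),interpolation=2))"
```

```text
clock: 1.85
tcp_pos: [0.3588, -0.2965, 0.0198]
orientation: [-3.114, -0.393, 0.005]
contact_force: [0.4, -0.3, 1.0]
grip_width: 0.0853
gripper_force: 0.0
```

View pics/t1.png

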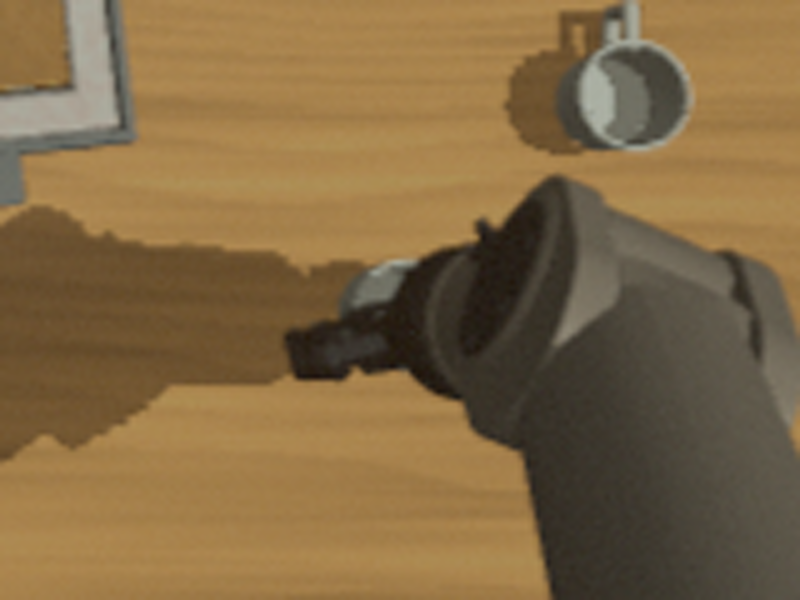

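The fingers straddle the cup (its rim at about (365,290) in the crop) and the mug is clear. Closing and lifting.

```bash
python3 -m jog '[{"rx":0,"ry":0,"rz":0,"x":0.06,"y":0,"z":0,"jaw":-1},{"rx":0,"ry":0,"rz":0,"x":0,"y":0,"z":0,"jaw":-1},{"rx":0,"ry":0,"rz":0,"x":0,"y":0,"z":0,"jaw":-1},{"rx":0,"ry":0,"rz":0,"x":0,"y":0,"z":0,"jaw":-1},{"rx":0,"ry":0,"rz":0,"x":0,"y":0,"z":0,"jaw":-1},{"rx":0,"ry":0,"rz":0,"x":0,"y":0,"z":0,"jaw":-1}]' 30
python3 -m jog '[{"rx":0,"ry":0,"rz":0,"x":0,"y":0,"z":0.3,"jaw":-1},{"rx":0,"ry":0,"rz":0,"x":0,"y":0,"z":0.5,"jaw":-1},{"rx":0,"ry":0,"rz":0,"x":0,"y":0,"z":0.7,"jaw":-1},{"rx":0,"ry":0,"rz":0,"x":0,"y":0,"z":0.5,"jaw":-1},{"rx":0,"ry":0,"rz":0,"x":0,"y":0,"z":0,"jaw":-1}]'
```

```text
clock: 2.65
tcp_pos: [0.3652, -0.298, 0.0229]
orientation: [3.115, 0.394, 0.004]
contact_force: [-0.3, 2.1, 6.8]
grip_width: 0.0581
gripper_force: 30.5
clock: 3.28
tcp_pos: [0.3654, -0.2987, 0.1443]
orientation: [3.113, 0.392, 0.007]
contact_force: [-0.2, 0.1, -1.5]
grip_width: 0.058
gripper_force: 32.4
```

```bash
python3 -m jog '[{"rx":0,"ry":0,"rz":0,"x":0.2,"y":0.4,"z":0,"jaw":-1},{"rx":0,"ry":0,"rz":0,"x":0.39,"y":0.85,"z":0,"jaw":-1},{"rx":0,"ry":0,"rz":0,"x":0.39,"y":0.85,"z":0,"jaw":-1},{"rx":0,"ry":0,"rz":0,"x":0.39,"y":0.85,"z":0,"jaw":-1},{"rx":0,"ry":0,"rz":0,"x":0.39,"y":0.85,"z":0,"jaw":-1},{"rx":0,"ry":0,"rz":0,"x":0.39,"y":0.85,"z":0,"jaw":-1},{"rx":0,"ry":0,"rz":0,"x":0.39,"y":0.6,"z":0,"jaw":-1},{"rx":0,"ry":0,"rz":0,"x":0,"y":0,"z":0,"jaw":-1}]'
python3 -m jog '[{"rx":0,"ry":0,"rz":0,"x":0,"y":0,"z":-0.5,"jaw":-1},{"rx":0,"ry":0,"rz":0,"x":0,"y":0,"z":-0.5,"jaw":-1},{"rx":0,"ry":0,"rz":0,"x":0,"y":0,"z":-0.3,"jaw":-1},{"rx":0,"ry":0,"rz":0,"x":0,"y":0,"z":0,"jaw":-1},{"rx":0,"ry":0,"rz":0,"x":0,"y":0,"z":0,"jaw":-1}]'
python3 -c "
from h import *
f=grab_frame('side');cv2.imwrite('pics/s2.png',cv2.resize(f[120:240,222:382,::-1],(800,600),interpolation=2))"
```

```text
clock: 4.28
tcp_pos: [0.5172, 0.0216, 0.1408]
orientation: [-3.114, -0.402, -0.001]
contact_force: [0.8, 0.3, -0.1]
grip_width: 0.058
gripper_force: 32.4
clock: 4.9
tcp_pos: [0.5167, 0.0173, 0.064]
orientation: [3.117, 0.392, 0.002]
contact_force: [0.6, -0.3, -1.5]
grip_width: 0.058
gripper_force: 32.5
```

View pics/s2.png

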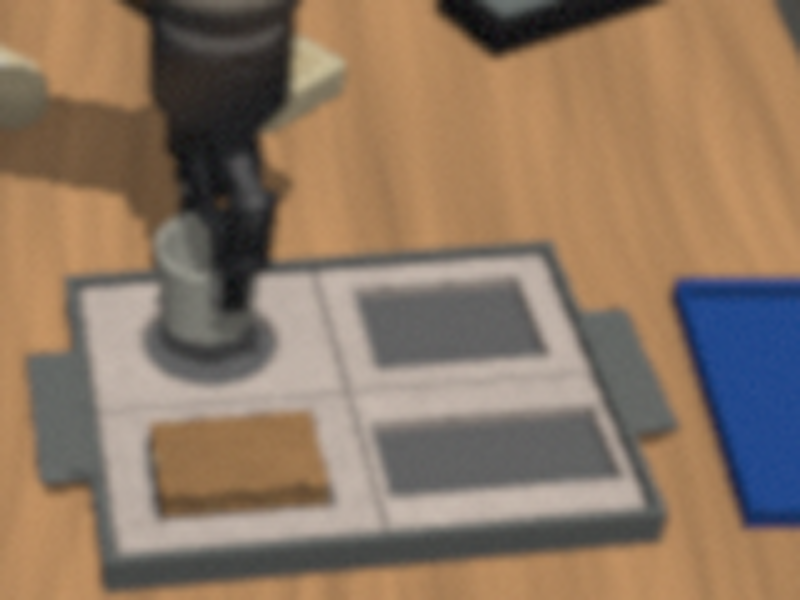

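The cup hangs centred over the round well, with its foot at about (205,340) in the crop. Lowering in small steps.

```bash
python3 -m jog '[{"rx":0,"ry":0,"rz":0,"x":0,"y":0,"z":-0.25,"jaw":-1},{"rx":0,"ry":0,"rz":0,"x":0,"y":0,"z":-0.15,"jaw":-1},{"rx":0,"ry":0,"rz":0,"x":0,"y":0,"z":-0.05,"jaw":-1},{"rx":0,"ry":0,"rz":0,"x":0,"y":0,"z":0,"jaw":-1}]'
python3 -m jog '[{"rx":0,"ry":0,"rz":0,"x":0,"y":0,"z":-0.03,"jaw":-1},{"rx":0,"ry":0,"rz":0,"x":0,"y":0,"z":-0.03,"jaw":-1},{"rx":0,"ry":0,"rz":0,"x":0,"y":0,"z":0,"jaw":-1}]'
```

```text
clock: 5.45
tcp_pos: [0.5159, 0.0176, 0.036]
orientation: [-3.117, -0.393, 0.001]
contact_force: [-0.6, 0.0, -0.5]
grip_width: 0.0579
gripper_force: 32.5
clock: 5.82
tcp_pos: [0.5163, 0.0175, 0.033]
orientation: [3.117, 0.393, 0.001]
contact_force: [-1.9, -0.7, 2.5]
grip_width: 0.0578
gripper_force: 32.7
```

```bash
python3 -m jog '[{"rx":0,"ry":0,"rz":0,"x":0,"y":0,"z":0,"jaw":0.8},{"rx":0,"ry":0,"rz":0,"x":0,"y":0,"z":0,"jaw":0.8},{"rx":0,"ry":0,"rz":0,"x":0,"y":0,"z":0,"jaw":0.8},{"rx":0,"ry":0,"rz":0,"x":0,"y":0,"z":0.2,"jaw":0.8},{"rx":0,"ry":0,"rz":0,"x":0,"y":0,"z":0.4,"jaw":0.8},{"rx":0,"ry":0,"rz":0,"x":0,"y":0,"z":0.7,"jaw":1},{"rx":0,"ry":0,"rz":0,"x":0,"y":0,"z":0.7,"jaw":1}]'
python3 -m jog '[{"rx":0,"ry":0,"rz":0.62,"x":0.23,"y":-0.86,"z":0,"jaw":1},{"rx":0,"ry":0,"rz":0.62,"x":0.23,"y":-0.86,"z":0,"jaw":1},{"rx":0,"ry":0,"rz":0.62,"x":0.23,"y":-0.86,"z":0,"jaw":1},{"rx":0,"ry":0,"rz":0.62,"x":0.23,"y":-0.86,"z":0,"jaw":1},{"rx":0,"ry":0,"rz":0.62,"x":0.23,"y":-0.86,"z":0,"jaw":1},{"rx":0,"ry":0,"rz":0.6,"x":0.23,"y":-0.84,"z":0,"jaw":1},{"rx":0,"ry":0,"rz":0,"x":0,"y":0,"z":0,"jaw":1},{"rx":0,"ry":0,"rz":0,"x":0,"y":0,"z":0,"jaw":1}]'
python3 -c "
from h import *
f=grab_frame('side');g=grab_frame('top');cv2.imwrite('pics/s3.png',np.vstack([cv2.resize(f[150:350,180:420,::-1],(480,400)),cv2.resize(g[110:200,300:420,::-1],(480,200+0))]))"
```

```text
clock: 6.7
tcp_pos: [0.516, 0.0176, 0.1546]
orientation: [-3.117, -0.393, -0.0]
contact_force: [1.0, 0.4, -0.7]
grip_width: 0.0855
gripper_force: 0.0
clock: 7.7
tcp_pos: [0.5988, -0.2902, 0.153]
orientation: [-2.831, -1.36, -0.001]
contact_force: [-0.4, 1.1, 0.4]
grip_width: 0.0851
gripper_force: 0.0
```

View pics/s3.png

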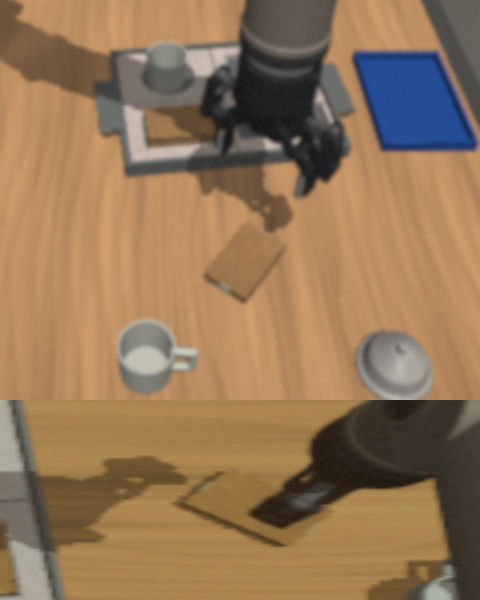

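The cup stands in its well, and the gripper is above the carton with its closing line matched to the short side. I cross-check the carton's centre from the side view, then descend.

```bash
python3 -c "
from h import *
P=np.array([ray('side',(180+x/2,150+y/2),.014)[:2]*1000 for x,y in((247,222),(286,246),(243,299),(205,275))],np.float32)
print(P.mean(0),cv2.minAreaRect(P))"
python3 -m jog '[{"rx":0,"ry":0,"rz":0,"x":0,"y":0,"z":-0.5,"jaw":1},{"rx":0,"ry":0,"rz":0,"x":0,"y":0,"z":-0.7,"jaw":1},{"rx":0,"ry":0,"rz":0,"x":0,"y":0,"z":-0.6,"jaw":1},{"rx":0,"ry":0,"rz":0,"x":0,"y":0,"z":-0.3,"jaw":1},{"rx":0,"ry":0,"rz":0,"x":0,"y":0,"z":0,"jaw":1},{"rx":0,"ry":0,"rz":0,"x":0,"y":0,"z":0,"jaw":1}]'
```

```text
[ 598.0858  -296.02826] ((597.1664428710938, -295.7809143066406), (92.22380065917969, 54.851741790771484), 50.21620178222656)
clock: 8.55
tcp_pos: [0.6002, -0.2909, 0.0284]
orientation: [2.829, 1.361, 0.003]
contact_force: [0.5, 0.0, 1.7]
grip_width: 0.0852
gripper_force: 0.0
```

```bash
python3 -m jog '[{"rx":0,"ry":0,"rz":0,"x":-0.03,"y":-0.03,"z":-0.3,"jaw":1},{"rx":0,"ry":0,"rz":0,"x":0,"y":0,"z":-0.16,"jaw":1},{"rx":0,"ry":0,"rz":0,"x":0,"y":0,"z":0,"jaw":1},{"rx":0,"ry":0,"rz":0,"x":0,"y":0,"z":0,"jaw":-1},{"rx":0,"ry":0,"rz":0,"x":0,"y":0,"z":0,"jaw":-1},{"rx":0,"ry":0,"rz":0,"x":0,"y":0,"z":0,"jaw":-1},{"rx":0,"ry":0,"rz":0,"x":0,"y":0,"z":0,"jaw":-1},{"rx":0,"ry":0,"rz":0,"x":0,"y":0,"z":0,"jaw":-1}]' 30
python3 -m jog '[{"rx":0,"ry":0,"rz":0,"x":0,"y":0,"z":0,"jaw":-1},{"rx":0,"ry":0,"rz":0,"x":0,"y":0,"z":0,"jaw":-1},{"rx":0,"ry":0,"rz":0,"x":0,"y":0,"z":0,"jaw":-1},{"rx":0,"ry":0,"rz":0,"x":0,"y":0,"z":0,"jaw":-1}]'
```

```text
clock: 9.55
tcp_pos: [0.5976, -0.2928, -0.0004]
orientation: [2.831, 1.361, 0.001]
contact_force: [-0.2, -0.7, 5.6]
grip_width: 0.055
gripper_force: 33.0
clock: 10.05
tcp_pos: [0.5976, -0.2928, -0.0003]
orientation: [2.831, 1.361, 0.001]
contact_force: [0.7, -0.2, 5.4]
grip_width: 0.055
gripper_force: 33.1
```

```bash
python3 -m jog '[{"rx":0,"ry":0,"rz":0,"x":0,"y":0,"z":0.2,"jaw":-1},{"rx":0,"ry":0,"rz":0,"x":0,"y":0,"z":0.5,"jaw":-1},{"rx":0,"ry":0,"rz":0,"x":0,"y":0,"z":0.7,"jaw":-1},{"rx":0,"ry":0,"rz":0,"x":0,"y":0,"z":0.7,"jaw":-1},{"rx":0,"ry":0,"rz":0,"x":0,"y":0,"z":0.2,"jaw":-1},{"rx":0,"ry":0,"rz":0,"x":0,"y":0,"z":0,"jaw":-1}]'
python3 -m jog '[{"rx":0,"ry":0,"rz":-0.5,"x":-0.16,"y":0.4,"z":0,"jaw":-1},{"rx":0,"ry":0,"rz":-0.8,"x":-0.2,"y":0.6,"z":0,"jaw":-1},{"rx":0,"ry":0,"rz":-0.8,"x":-0.2,"y":0.6,"z":0,"jaw":-1},{"rx":0,"ry":0,"rz":-0.8,"x":-0.2,"y":0.6,"z":0,"jaw":-1},{"rx":0,"ry":0,"rz":-0.8,"x":-0.2,"y":0.6,"z":0,"jaw":-1},{"rx":0,"ry":0,"rz":-0.8,"x":-0.17,"y":0.6,"z":0,"jaw":-1},{"rx":0,"ry":0,"rz":0,"x":0,"y":0,"z":-0.4,"jaw":-1},{"rx":0,"ry":0,"rz":0,"x":0,"y":0,"z":0,"jaw":-1}]'
python3 -m jog '[{"rx":0,"ry":0,"rz":0,"x":0,"y":0,"z":-0.5,"jaw":-1},{"rx":0,"ry":0,"rz":0,"x":0,"y":0,"z":-0.2,"jaw":-1},{"rx":0,"ry":0,"rz":0,"x":0,"y":0,"z":0,"jaw":-1},{"rx":0,"ry":0,"rz":0,"x":0,"y":0,"z":0,"jaw":-1}]'
python3 -c "
from h import *
f=grab_frame('side');g=grab_frame('top');cv2.imwrite('pics/s4.png',np.vstack([cv2.resize(f[140:240,222:362,::-1],(420,300),interpolation=2),cv2.resize(g[100:220,220:388,::-1],(420,300),interpolation=2)]))"
```

```text
clock: 10.8
tcp_pos: [0.597, -0.2928, 0.1374]
orientation: [2.831, 1.361, 0.0]
contact_force: [-0.9, -0.7, -1.5]
grip_width: 0.0554
gripper_force: 32.5
clock: 11.8
tcp_pos: [0.5266, -0.0883, 0.1103]
orientation: [-3.136, -0.176, 0.01]
contact_force: [0.3, -0.0, -0.3]
grip_width: 0.0554
gripper_force: 32.5
clock: 12.3
tcp_pos: [0.5299, -0.0889, 0.0718]
orientation: [3.137, 0.174, 0.001]
contact_force: [-0.1, -0.1, -0.3]
grip_width: 0.0551
gripper_force: 32.5
```

View pics/s4.png

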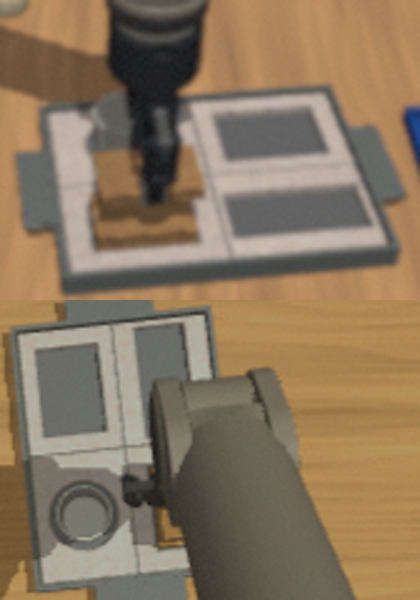

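The carton hangs level and aligned above the pile, with a gap of about 25–35 mm. Lowering by feel.

```bash
python3 -m jog '[{"rx":0,"ry":0,"rz":0,"x":0,"y":0,"z":-0.15,"jaw":-1},{"rx":0,"ry":0,"rz":0,"x":0,"y":0,"z":-0.1,"jaw":-1},{"rx":0,"ry":0,"rz":0,"x":0,"y":0,"z":-0.05,"jaw":-1},{"rx":0,"ry":0,"rz":0,"x":0,"y":0,"z":0,"jaw":-1}]'
python3 -m jog '[{"rx":0,"ry":0,"rz":0,"x":0,"y":0,"z":-0.04,"jaw":-1},{"rx":0,"ry":0,"rz":0,"x":0,"y":0,"z":-0.04,"jaw":-1},{"rx":0,"ry":0,"rz":0,"x":0,"y":0,"z":0,"jaw":-1}]'
```

```text
clock: 12.9
tcp_pos: [0.5291, -0.0886, 0.0527]
orientation: [-3.137, -0.175, 0.001]
contact_force: [1.0, 0.6, 0.0]
grip_width: 0.0551
gripper_force: 32.5
clock: 13.28
tcp_pos: [0.5292, -0.0887, 0.0481]
orientation: [-3.137, -0.174, 0.001]
contact_force: [0.5, 0.3, -1.4]
grip_width: 0.0551
gripper_force: 32.5
```

```bash
python3 -m jog '[{"rx":0,"ry":0,"rz":0,"x":0,"y":0,"z":-0.04,"jaw":-1},{"rx":0,"ry":0,"rz":0,"x":0,"y":0,"z":0,"jaw":-1}]'; python3 -m jog '[{"rx":0,"ry":0,"rz":0,"x":0,"y":0,"z":-0.03,"jaw":-1},{"rx":0,"ry":0,"rz":0,"x":0,"y":0,"z":0,"jaw":-1}]'
```

```text
clock: 13.52
tcp_pos: [0.5292, -0.0887, 0.0458]
orientation: [-3.137, -0.174, 0.0]
contact_force: [0.8, -0.1, -1.1]
grip_width: 0.0549
gripper_force: 32.5
clock: 13.78
tcp_pos: [0.5292, -0.0887, 0.044]
orientation: [3.137, 0.174, -0.0]
contact_force: [-0.4, -0.5, -1.2]
grip_width: 0.0548
gripper_force: 32.5
```

```bash
python3 -m jog '[{"rx":0,"ry":0,"rz":0,"x":0,"y":0,"z":-0.04,"jaw":-1},{"rx":0,"ry":0,"rz":0,"x":0,"y":0,"z":0,"jaw":-1}]' | grep -E "tcp|contact"; python3 -m jog '[{"rx":0,"ry":0,"rz":0,"x":0,"y":0,"z":-0.03,"jaw":-1},{"rx":0,"ry":0,"rz":0,"x":0,"y":0,"z":0,"jaw":-1}]'| grep -E "tcp|contact"
```

```text
tcp_pos: [0.5292, -0.0887, 0.0415]
contact_force: [0.1, 0.3, 0.2]
tcp_pos: [0.5292, -0.0887, 0.0398]
contact_force: [-0.1, 0.1, -1.2]
```

```bash
python3 -m jog '[{"rx":0,"ry":0,"rz":0,"x":0,"y":0,"z":-0.03,"jaw":-1},{"rx":0,"ry":0,"rz":0,"x":0,"y":0,"z":0,"jaw":-1}]' | grep -E "tcp|contact"
```

```text
tcp_pos: [0.5292, -0.0887, 0.038]
contact_force: [0.4, -0.4, -1.6]
```

```bash
python3 -m jog '[{"rx":0,"ry":0,"rz":0,"x":0,"y":0,"z":-0.03,"jaw":-1},{"rx":0,"ry":0,"rz":0,"x":0,"y":0,"z":0,"jaw":-1}]' | grep -E "tcp|contact"
```

```text
tcp_pos: [0.5292, -0.0887, 0.0362]
contact_force: [-0.2, -0.0, 0.0]
```

```bash
python3 -m jog '[{"rx":0,"ry":0,"rz":0,"x":0,"y":0,"z":-0.03,"jaw":-1},{"rx":0,"ry":0,"rz":0,"x":0,"y":0,"z":0,"jaw":-1}]' | grep -E "tcp|contact"
```

```text
tcp_pos: [0.5292, -0.0887, 0.0344]
contact_force: [0.3, -0.3, -1.2]
```

```bash
python3 -m jog '[{"rx":0,"ry":0,"rz":0,"x":0,"y":0,"z":-0.03,"jaw":-1},{"rx":0,"ry":0,"rz":0,"x":0,"y":0,"z":0,"jaw":-1}]' | grep -E "tcp|contact"
```

```text
tcp_pos: [0.5294, -0.0887, 0.0342]
contact_force: [-5.9, 0.9, 17.8]
```

Contact at TCP z = 34 mm, 18 N. I ease off, release, rise, and look.

```bash
python3 -m jog '[{"rx":0,"ry":0,"rz":0,"x":0,"y":0,"z":0.02,"jaw":-1},{"rx":0,"ry":0,"rz":0,"x":0,"y":0,"z":0,"jaw":-1}]'| grep contact;  python3 -m jog '[{"rx":0,"ry":0,"rz":0,"x":0,"y":0,"z":0,"jaw":0.7},{"rx":0,"ry":0,"rz":0,"x":0,"y":0,"z":0,"jaw":0.7},{"rx":0,"ry":0,"rz":0,"x":0,"y":0,"z":0,"jaw":0.7},{"rx":0,"ry":0,"rz":0,"x":0,"y":0,"z":0.2,"jaw":0.7},{"rx":0,"ry":0,"rz":0,"x":0,"y":0,"z":0.5,"jaw":1},{"rx":0,"ry":0,"rz":0,"x":0,"y":0,"z":0.8,"jaw":1},{"rx":0,"ry":0,"rz":0,"x":0,"y":0,"z":0.8,"jaw":1},{"rx":0,"ry":0,"rz":0,"x":0,"y":0,"z":0.3,"jaw":1}]'
```

```text
contact_force: [-1.2, 0.7, 5.8]
clock: 16.52
tcp_pos: [0.5309, -0.0887, 0.194]
orientation: [3.136, 0.174, 0.009]
contact_force: [0.7, -0.5, -1.3]
grip_width: 0.0852
gripper_force: 0.0
```

```bash
python3 -m jog '[{"rx":0,"ry":0,"rz":1,"x":-0.09,"y":0.7,"z":0,"jaw":1},{"rx":0,"ry":0,"rz":1,"x":-0.09,"y":0.7,"z":0,"jaw":1},{"rx":0,"ry":0,"rz":1,"x":-0.09,"y":0.7,"z":0,"jaw":1},{"rx":0,"ry":0,"rz":1,"x":-0.09,"y":0.7,"z":0,"jaw":1},{"rx":0,"ry":0,"rz":1,"x":-0.09,"y":0.7,"z":0,"jaw":1},{"rx":0,"ry":0,"rz":1,"x":-0.09,"y":0.7,"z":0,"jaw":1}]'|grep tcp;python3 -m jog '[{"rx":0,"ry":0,"rz":1,"x":-0.09,"y":0.7,"z":0,"jaw":1},{"rx":0,"ry":0,"rz":1,"x":-0.09,"y":0.7,"z":0,"jaw":1},{"rx":0,"ry":0,"rz":1,"x":-0.09,"y":0.7,"z":0,"jaw":1},{"rx":0,"ry":0,"rz":1,"x":-0.09,"y":0.7,"z":0,"jaw":1},{"rx":0,"ry":0,"rz":1,"x":-0.09,"y":0.7,"z":0,"jaw":1},{"rx":0,"ry":0,"rz":1,"x":-0.09,"y":0.7,"z":0,"jaw":1},{"rx":0,"ry":0,"rz":0,"x":0,"y":0,"z":0,"jaw":1},{"rx":0,"ry":0,"rz":0,"x":0,"y":0,"z":0,"jaw":1}]'
python3 -c "
from h import *
f=grab_frame('side');g=grab_frame('top');cv2.imwrite('pics/s5.png',np.vstack([cv2.resize(f[90:240,200:380,::-1],(540,450),interpolation=2),cv2.resize(g[150:250,65:245,::-1],(540,150),interpolation=2)]))
cv2.imwrite('pics/f5.png',g[...,::-1])"
```

```text
tcp_pos: [0.4967, 0.1645, 0.1908]
clock: 18.27
tcp_pos: [0.4648, 0.4145, 0.19]
orientation: [1.419, 2.802, -0.001]
contact_force: [0.1, -0.2, 0.0]
grip_width: 0.0853
gripper_force: 0.0
```

View pics/s5.png

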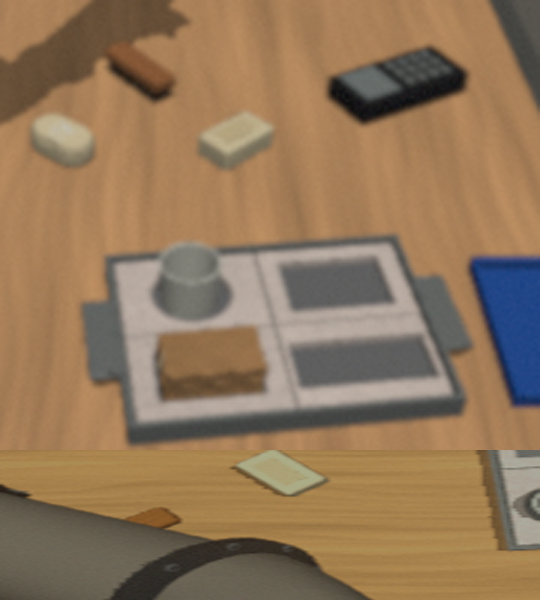

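The carton lies squarely on the pile and the cup is seated. In the side crop the brush centres at about (140,67), so I cross-check that while descending.

```bash
python3 -c "
from h import *
print(ray('side',(246.9,112.3),.034))"
python3 -m jog '[{"rx":0,"ry":0,"rz":0,"x":0,"y":0.05,"z":-0.6,"jaw":1},{"rx":0,"ry":0,"rz":0,"x":0,"y":0,"z":-0.9,"jaw":1},{"rx":0,"ry":0,"rz":0,"x":0,"y":0,"z":-0.7,"jaw":1},{"rx":0,"ry":0,"rz":0,"x":0,"y":0,"z":-0.2,"jaw":1},{"rx":0,"ry":0,"rz":0,"x":0,"y":0,"z":0,"jaw":1},{"rx":0,"ry":0,"rz":0,"x":0,"y":0,"z":0,"jaw":1}]'
```

```text
[0.47072823 0.40130968 0.034     ]
clock: 19.12
tcp_pos: [0.4656, 0.4192, 0.048]
orientation: [1.418, 2.802, 0.005]
contact_force: [0.0, -0.3, -0.3]
grip_width: 0.0857
gripper_force: 0.0
```

```bash
python3 - <<'E'
from h import *
for n,b,f in(('side',(228,98,266,128),'side0'),('top',(85,185,130,222),'top0')):
    t=cv2.imread(f'pics/{f}.png');hs=cv2.cvtColor(t,cv2.COLOR_BGR2HSV).astype(int)
    m=(hs[...,1]>165)&(hs[...,2]>85); x0,y0,x1,y1=b
    print(n,rect(n,m[y0:y1,x0:x1],.034,(x0,y0)),m[y0:y1,x0:x1].sum())
    mm=np.argwhere(m[y0:y1,x0:x1]); print(mm.mean(0)[::-1]+(x0,y0))
E
```

```text
Traceback (most recent call last):
  File "h.py", line 11, in rect
    c=max(cs,key=cv2.contourArea)[:,0]+np.array(off)
      ~~~^^^^^^^^^^^^^^^^^^^^^^^^
ValueError: max() iterable argument is empty
```

```bash
python3 - <<'E'
from h import *
for n,b,f in(('side',(228,98,266,128),'side0'),('top',(85,185,130,222),'top0')):
    t=cv2.imread(f'pics/{f}.png'); x0,y0,x1,y1=b; t=t[y0:y1,x0:x1].astype(int)
    bg=np.median(t.reshape(-1,3),0); rg=t[...,2]/(t[...,1]+1.); 
    m=(rg>np.median(rg)*1.15)&(t[...,2]>70)
    print(n,m.sum(),rect(n,m,.034,(x0,y0)),(np.argwhere(m).mean(0)[::-1]+(x0,y0)))
E
```

```text
side 29 {'c': (446, 434), 's': (21, 7), 'a': -89.3, 'cen': (448, 432)} [245.4137931  111.37931034]
top 428 {'c': (466, 418), 's': (103, 33), 'a': -52.1, 'cen': (466, 418)} [106.05140187 203.60046729]
```

The top mask confirms the brush at (466,418) with the right size of 103x33 mm. The side reading is too coarse to use. Descending and gripping.

```bash
python3 -m jog '[{"rx":0,"ry":0,"rz":0,"x":0,"y":0,"z":-0.4,"jaw":1},{"rx":0,"ry":0,"rz":0,"x":0,"y":0,"z":-0.22,"jaw":1},{"rx":0,"ry":0,"rz":0,"x":0,"y":0,"z":0,"jaw":0.5},{"rx":0,"ry":0,"rz":0,"x":0,"y":0,"z":0,"jaw":-1},{"rx":0,"ry":0,"rz":0,"x":0,"y":0,"z":0,"jaw":-1},{"rx":0,"ry":0,"rz":0,"x":0,"y":0,"z":0,"jaw":-1},{"rx":0,"ry":0,"rz":0,"x":0,"y":0,"z":0,"jaw":-1},{"rx":0,"ry":0,"rz":0,"x":0,"y":0,"z":0,"jaw":-1}]' 30
python3 -m jog '[{"rx":0,"ry":0,"rz":0,"x":0,"y":0,"z":0,"jaw":-1},{"rx":0,"ry":0,"rz":0,"x":0,"y":0,"z":0,"jaw":-1},{"rx":0,"ry":0,"rz":0,"x":0,"y":0,"z":0,"jaw":-1},{"rx":0,"ry":0,"rz":0,"x":0,"y":0,"z":0,"jaw":-1}]'
```

```text
clock: 20.12
tcp_pos: [0.4649, 0.4188, 0.0094]
orientation: [1.417, 2.803, 0.002]
contact_force: [0.3, 0.2, 5.9]
grip_width: 0.0336
gripper_force: 31.6
clock: 20.62
tcp_pos: [0.4648, 0.4188, 0.0094]
orientation: [1.417, 2.803, 0.002]
contact_force: [-0.4, -0.1, 5.1]
grip_width: 0.0334
gripper_force: 31.6
```

```bash
python3 -m jog '[{"rx":0,"ry":0,"rz":0,"x":0,"y":0,"z":0.2,"jaw":-1},{"rx":0,"ry":0,"rz":0,"x":0,"y":0,"z":0.5,"jaw":-1},{"rx":0,"ry":0,"rz":0,"x":0,"y":0,"z":0.7,"jaw":-1},{"rx":0,"ry":0,"rz":0,"x":0,"y":0,"z":0.7,"jaw":-1},{"rx":0,"ry":0,"rz":0,"x":0,"y":0,"z":0.2,"jaw":-1},{"rx":0,"ry":0,"rz":0.3,"x":0.17,"y":-0.4,"z":0,"jaw":-1},{"rx":0,"ry":0,"rz":0.6,"x":0.34,"y":-0.82,"z":0,"jaw":-1},{"rx":0,"ry":0,"rz":0.6,"x":0.34,"y":-0.82,"z":0,"jaw":-1}]'|grep grip_w
python3 -m jog '[{"rx":0,"ry":0,"rz":0.6,"x":0.34,"y":-0.82,"z":0,"jaw":-1},{"rx":0,"ry":0,"rz":0.6,"x":0.34,"y":-0.82,"z":0,"jaw":-1},{"rx":0,"ry":0,"rz":0.6,"x":0.34,"y":-0.82,"z":0,"jaw":-1},{"rx":0,"ry":0,"rz":0.6,"x":0.34,"y":-0.82,"z":0,"jaw":-1},{"rx":0,"ry":0,"rz":0.6,"x":0.34,"y":-0.82,"z":0,"jaw":-1},{"rx":0,"ry":0,"rz":0.6,"x":0.34,"y":-0.82,"z":0,"jaw":-1},{"rx":0,"ry":0,"rz":0.6,"x":0.34,"y":-0.82,"z":0,"jaw":-1},{"rx":0,"ry":0,"rz":0.3,"x":0.17,"y":-0.4,"z":0,"jaw":-1}]'|grep tcp
python3 -m jog '[{"rx":0,"ry":0,"rz":0,"x":0,"y":0,"z":-0.5,"jaw":-1},{"rx":0,"ry":0,"rz":0,"x":0,"y":0,"z":-0.6,"jaw":-1},{"rx":0,"ry":0,"rz":0,"x":0,"y":0,"z":-0.2,"jaw":-1},{"rx":0,"ry":0,"rz":0,"x":0,"y":0,"z":0,"jaw":-1},{"rx":0,"ry":0,"rz":0,"x":0,"y":0,"z":0,"jaw":-1}]'
python3 -c "
from h import *
f=grab_frame('side');g=grab_frame('top');cv2.imwrite('pics/s6.png',np.vstack([cv2.resize(f[140:240,222:362,::-1],(420,300),interpolation=2),cv2.resize(g[100:220,220:388,::-1],(420,300),interpolation=2)]))"
```

```text
grip_width: 0.0333
tcp_pos: [0.6684, -0.0774, 0.1449]
clock: 23.25
tcp_pos: [0.6694, -0.0721, 0.0701]
orientation: [-0.175, 3.135, 0.0]
contact_force: [0.0, -0.1, -0.8]
grip_width: 0.0333
gripper_force: 30.9
```

View pics/s6.png

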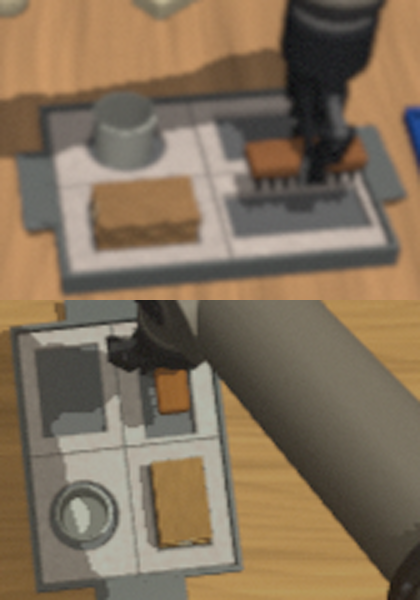

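The brush is aligned over its well, bristles down (side crop x 247–367, well 228–372), about 4 mm forward of the TCP. I correct slightly and lower.

```bash
python3 -m jog '[{"rx":0,"ry":0,"rz":0,"x":-0.04,"y":0,"z":-0.3,"jaw":-1},{"rx":0,"ry":0,"rz":0,"x":0,"y":0,"z":-0.3,"jaw":-1},{"rx":0,"ry":0,"rz":0,"x":0,"y":0,"z":-0.15,"jaw":-1},{"rx":0,"ry":0,"rz":0,"x":0,"y":0,"z":0,"jaw":-1},{"rx":0,"ry":0,"rz":0,"x":0,"y":0,"z":0,"jaw":-1}]'
python3 -m jog '[{"rx":0,"ry":0,"rz":0,"x":0,"y":0,"z":-0.05,"jaw":-1},{"rx":0,"ry":0,"rz":0,"x":0,"y":0,"z":0,"jaw":-1}]'|grep -E "tcp|cont"
python3 -m jog '[{"rx":0,"ry":0,"rz":0,"x":0,"y":0,"z":-0.03,"jaw":-1},{"rx":0,"ry":0,"rz":0,"x":0,"y":0,"z":0,"jaw":-1}]'|grep -E "tcp|cont"
```

```text
clock: 23.98
tcp_pos: [0.6665, -0.0722, 0.024]
orientation: [-0.175, 3.136, 0.001]
contact_force: [0.7, 1.0, -0.6]
grip_width: 0.0332
gripper_force: 30.9
tcp_pos: [0.6661, -0.0726, 0.0208]
contact_force: [0.1, -0.0, 0.2]
tcp_pos: [0.6664, -0.0725, 0.0195]
contact_force: [-1.2, -0.8, 3.3]
```

```bash
python3 -m jog '[{"rx":0,"ry":0,"rz":0,"x":0,"y":0,"z":0,"jaw":0.3},{"rx":0,"ry":0,"rz":0,"x":0,"y":0,"z":0,"jaw":0.3},{"rx":0,"ry":0,"rz":0,"x":0,"y":0,"z":0,"jaw":0.3},{"rx":0,"ry":0,"rz":0,"x":0,"y":0,"z":0.2,"jaw":0.3},{"rx":0,"ry":0,"rz":0,"x":0,"y":0,"z":0.5,"jaw":0.3},{"rx":0,"ry":0,"rz":0,"x":0,"y":0,"z":0.8,"jaw":1},{"rx":0,"ry":0,"rz":0,"x":0,"y":0,"z":0.6,"jaw":1},{"rx":0,"ry":0,"rz":0,"x":0,"y":0,"z":0,"jaw":1}]'|grep -E "tcp|width"
python3 -m jog '[{"rx":0,"ry":0,"rz":0.5,"x":-0.2,"y":0.8,"z":0,"jaw":1},{"rx":0,"ry":0,"rz":0.5,"x":-0.2,"y":0.85,"z":0,"jaw":1},{"rx":0,"ry":0,"rz":0.5,"x":-0.2,"y":0.85,"z":0,"jaw":1},{"rx":0,"ry":0,"rz":0.5,"x":-0.2,"y":0.85,"z":0,"jaw":1},{"rx":0,"ry":0,"rz":0.5,"x":-0.2,"y":0.85,"z":0,"jaw":1},{"rx":0,"ry":0,"rz":0.5,"x":-0.2,"y":0.85,"z":0,"jaw":1},{"rx":0,"ry":0,"rz":0.6,"x":-0.28,"y":0.83,"z":0,"jaw":1},{"rx":0,"ry":0,"rz":0,"x":0,"y":0,"z":0,"jaw":1}]'
python3 -m jog '[{"rx":0,"ry":0,"rz":0,"x":0,"y":0,"z":-0.5,"jaw":1},{"rx":0,"ry":0,"rz":0,"x":0,"y":0,"z":-0.7,"jaw":1},{"rx":0,"ry":0,"rz":0,"x":0,"y":0,"z":-0.3,"jaw":1},{"rx":0,"ry":0,"rz":0,"x":0,"y":0,"z":0,"jaw":1},{"rx":0,"ry":0,"rz":0,"x":0,"y":0,"z":0,"jaw":1}]'
python3 -c "
from h import *
f=grab_frame('side');g=grab_frame('top');cv2.imwrite('pics/s7.png',np.vstack([cv2.resize(f[90:240,200:380,::-1],(480,400),interpolation=2),cv2.resize(g[120:220,125:365,::-1],(480,200),interpolation=2)]))"
```

```text
tcp_pos: [0.6683, -0.0718, 0.1494]
grip_width: 0.0854
clock: 26.48
tcp_pos: [0.5738, 0.2858, 0.1453]
orientation: [1.149, -2.924, -0.005]
contact_force: [-0.8, -0.8, 0.1]
grip_width: 0.0852
gripper_force: 0.0
clock: 27.1
tcp_pos: [0.5781, 0.2809, 0.0564]
orientation: [-1.134, 2.928, 0.001]
contact_force: [0.8, 0.5, 0.1]
grip_width: 0.0855
gripper_force: 0.0
```

View pics/s7.png

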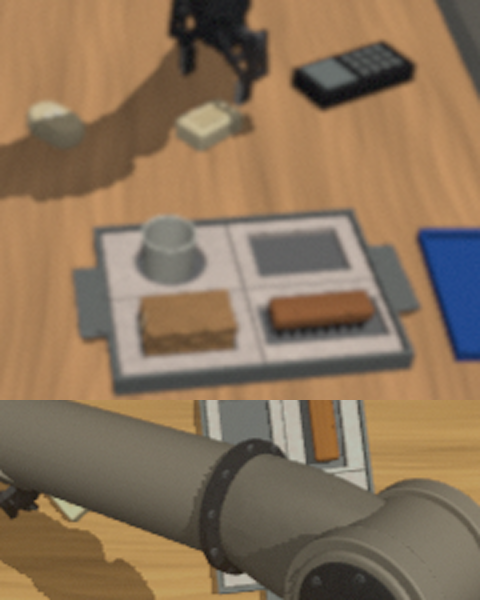

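The brush lies in its well and the fingers are open above the bar soap. Gripping it by its upper part.

```bash
python3 -m jog '[{"rx":0,"ry":0,"rz":0,"x":0,"y":0,"z":-0.4,"jaw":1},{"rx":0,"ry":0,"rz":0,"x":0,"y":0,"z":-0.4,"jaw":1},{"rx":0,"ry":0,"rz":0,"x":0,"y":0,"z":0,"jaw":1},{"rx":0,"ry":0,"rz":0,"x":0,"y":0,"z":0,"jaw":-1},{"rx":0,"ry":0,"rz":0,"x":0,"y":0,"z":0,"jaw":-1},{"rx":0,"ry":0,"rz":0,"x":0,"y":0,"z":0,"jaw":-1},{"rx":0,"ry":0,"rz":0,"x":0,"y":0,"z":0,"jaw":-1},{"rx":0,"ry":0,"rz":0,"x":0,"y":0,"z":0,"jaw":-1}]' 30|grep -E "tcp|width"
python3 -m jog '[{"rx":0,"ry":0,"rz":0,"x":0,"y":0,"z":0,"jaw":-1},{"rx":0,"ry":0,"rz":0,"x":0,"y":0,"z":0,"jaw":-1},{"rx":0,"ry":0,"rz":0,"x":0,"y":0,"z":0,"jaw":-1}]'
```

```text
tcp_pos: [0.5777, 0.2809, 0.0078]
grip_width: 0.0471
clock: 28.58
tcp_pos: [0.5777, 0.2809, 0.0078]
orientation: [-1.135, 2.928, 0.001]
contact_force: [-0.6, 0.3, 5.8]
grip_width: 0.047
gripper_force: 33.1
```

```bash
python3 -m jog '[{"rx":0,"ry":0,"rz":0,"x":0,"y":0,"z":0.2,"jaw":-1},{"rx":0,"ry":0,"rz":0,"x":0,"y":0,"z":0.5,"jaw":-1},{"rx":0,"ry":0,"rz":0,"x":0,"y":0,"z":0.7,"jaw":-1},{"rx":0,"ry":0,"rz":0,"x":0,"y":0,"z":0.6,"jaw":-1},{"rx":0,"ry":0,"rz":0,"x":0,"y":0,"z":0,"jaw":-1}]'|grep -E "tcp|width"
python3 -m jog '[{"rx":0,"ry":0,"rz":-0.4,"x":0.15,"y":-0.45,"z":0,"jaw":-1},{"rx":0,"ry":0,"rz":-0.6,"x":0.24,"y":-0.74,"z":0,"jaw":-1},{"rx":0,"ry":0,"rz":-0.6,"x":0.24,"y":-0.74,"z":0,"jaw":-1},{"rx":0,"ry":0,"rz":-0.6,"x":0.24,"y":-0.74,"z":0,"jaw":-1},{"rx":0,"ry":0,"rz":-0.6,"x":0.24,"y":-0.74,"z":0,"jaw":-1},{"rx":0,"ry":0,"rz":-0.8,"x":0.24,"y":-0.74,"z":0,"jaw":-1},{"rx":0,"ry":0,"rz":0,"x":0,"y":0,"z":0,"jaw":-1}]'|grep tcp
python3 -m jog '[{"rx":0,"ry":0,"rz":0,"x":0,"y":0,"z":-0.5,"jaw":-1},{"rx":0,"ry":0,"rz":0,"x":0,"y":0,"z":-0.4,"jaw":-1},{"rx":0,"ry":0,"rz":0,"x":0,"y":0,"z":-0.2,"jaw":-1},{"rx":0,"ry":0,"rz":0,"x":0,"y":0,"z":0,"jaw":-1},{"rx":0,"ry":0,"rz":0,"x":0,"y":0,"z":0,"jaw":-1}]'
python3 -c "
from h import *
f=grab_frame('side');cv2.imwrite('pics/s8.png',cv2.resize(f[140:240,222:362,::-1],(560,400),interpolation=2))"
```

```text
tcp_pos: [0.5788, 0.2821, 0.132]
grip_width: 0.0474
tcp_pos: [0.6592, 0.0248, 0.1261]
clock: 30.7
tcp_pos: [0.6589, 0.0318, 0.0618]
orientation: [-0.175, 3.136, 0.001]
contact_force: [0.4, 0.1, -1.2]
grip_width: 0.0473
gripper_force: 32.3
```

View pics/s8.png

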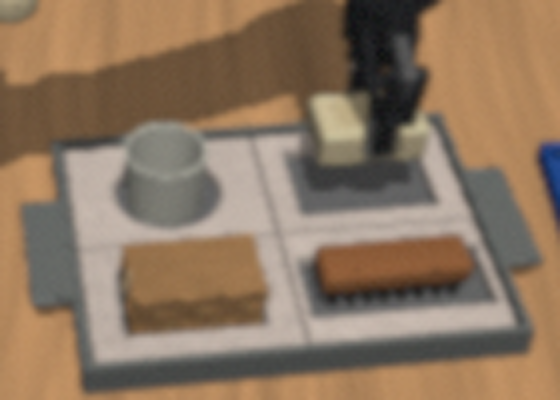

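The bar is square above its well (crop 310–430). Lowering it.

```bash
python3 -m jog '[{"rx":0,"ry":0,"rz":0,"x":0,"y":0,"z":-0.3,"jaw":-1},{"rx":0,"ry":0,"rz":0,"x":0,"y":0,"z":-0.25,"jaw":-1},{"rx":0,"ry":0,"rz":0,"x":0,"y":0,"z":-0.1,"jaw":-1},{"rx":0,"ry":0,"rz":0,"x":0,"y":0,"z":0,"jaw":-1},{"rx":0,"ry":0,"rz":0,"x":0,"y":0,"z":0,"jaw":-1}]'|grep -E "tcp|cont"
python3 -m jog '[{"rx":0,"ry":0,"rz":0,"x":0,"y":0,"z":-0.04,"jaw":-1},{"rx":0,"ry":0,"rz":0,"x":0,"y":0,"z":0,"jaw":-1}]'|grep -E "tcp|cont"
python3 -m jog '[{"rx":0,"ry":0,"rz":0,"x":0,"y":0,"z":-0.03,"jaw":-1},{"rx":0,"ry":0,"rz":0,"x":0,"y":0,"z":0,"jaw":-1}]'|grep -E "tcp|cont"
```

```text
tcp_pos: [0.6586, 0.0315, 0.0222]
contact_force: [0.2, 0.3, -1.3]
tcp_pos: [0.6584, 0.0312, 0.0196]
contact_force: [-0.2, -0.2, -1.6]
tcp_pos: [0.6585, 0.0313, 0.0178]
contact_force: [-0.2, -0.1, 0.5]
```

```bash
python3 -m jog '[{"rx":0,"ry":0,"rz":0,"x":0,"y":0,"z":-0.02,"jaw":-1},{"rx":0,"ry":0,"rz":0,"x":0,"y":0,"z":0,"jaw":-1}]'|grep -E "tcp|cont"
python3 -m jog '[{"rx":0,"ry":0,"rz":0,"x":0,"y":0,"z":0,"jaw":0.5},{"rx":0,"ry":0,"rz":0,"x":0,"y":0,"z":0,"jaw":0.5},{"rx":0,"ry":0,"rz":0,"x":0,"y":0,"z":0,"jaw":0.5},{"rx":0,"ry":0,"rz":0,"x":0,"y":0,"z":0.2,"jaw":0.5},{"rx":0,"ry":0,"rz":0,"x":0,"y":0,"z":0.5,"jaw":0.5},{"rx":0,"ry":0,"rz":0,"x":0,"y":0,"z":0.8,"jaw":0.5},{"rx":0,"ry":0,"rz":0,"x":0,"y":0,"z":0.8,"jaw":0.5},{"rx":0,"ry":0,"rz":0,"x":0,"y":0,"z":0.5,"jaw":0.5}]'|grep -E "tcp|width"
python3 -m jog '[{"rx":0,"ry":0,"rz":0,"x":0,"y":0.9,"z":0,"jaw":0.5},{"rx":0,"ry":0,"rz":0,"x":0,"y":0.9,"z":0,"jaw":0.5},{"rx":0,"ry":0,"rz":0,"x":0,"y":0.9,"z":0,"jaw":0.5},{"rx":0,"ry":0,"rz":0,"x":0,"y":0.9,"z":0,"jaw":0.5},{"rx":0,"ry":0,"rz":0,"x":0,"y":0.9,"z":0,"jaw":0.5},{"rx":0,"ry":0,"rz":0,"x":0,"y":0,"z":0,"jaw":0.5},{"rx":0,"ry":0,"rz":0,"x":0,"y":0,"z":0,"jaw":0.5}]'|grep -E "tcp|clock"
python3 -c "
from h import *
f=grab_frame('side');g=grab_frame('top');cv2.imwrite('pics/s9.png',np.vstack([cv2.resize(f[140:240,222:362,::-1],(420,300),interpolation=2),cv2.resize(g[100:220,220:388,::-1],(420,300),interpolation=2)]))"
```

```text
tcp_pos: [0.6585, 0.0314, 0.0178]
contact_force: [-3.2, -1.0, 8.3]
tcp_pos: [0.6591, 0.032, 0.1882]
grip_width: 0.0638
clock: 34.0
tcp_pos: [0.6584, 0.3011, 0.1849]
```

View pics/s9.png

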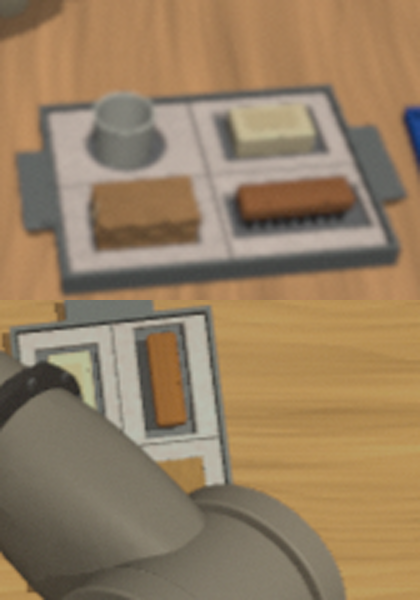

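All four are seated: the soap is flat in its well, the brush and cup are in theirs, and the carton is flush on the pile. The arm is clear, so I hand in.

```bash
python3 -c "
from bench import r
print(r.hand_in())"
```

```text
the job is handed in; nothing more can be done
None
```

I put the soap, brush and cup in their wells, laid the carton squarely on the pile (about 18 N at touch), left the oval soap and handled cup alone, and handed the job in at about 34 s; no verdict came back.

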